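Lock the board stack in its test socket and hold the field probe in the guide bush

TASK

Swing the socket's clamp lever fully down, so that the board stack is locked and powered, and leave it down. Then take the straight-stemmed field probe (the tallest of the three in the rack), lower its stem through the brass guide bush in the test fixture's top plate without ever touching the fixture with the probe, and finish while still holding it there: steady, upright, centred in the bush, its tip halfway between the underside of the plate and the chip below. Leave the other probes and everything else on the bench where they are.

Things in the scene. Friction and masses are not known exactly. Their poses are not given: they have to be found in the camera images.
- fixture: Fixed test fixture: aluminium base 150 x 170 x 12 mm, black lever socket with a board stack (96 x 90 mm) in it, and over that an aluminium guide plate (120 x 114 mm, underside 115, top 121, corner bolts to 125 mm above the bench) on four pillars. Origin at bench level under the plate's centre, z up, x and y along its sides. The lever is on its +y side; shut, it points to -x past the plate's edge.
- guide (a point): Centre of the upper mouth of the brass guide bush in the guide plate, 129 mm above the bench; z up along the bore. Bore 18 mm wide, 14 mm long, lower mouth flush with the plate's underside; bush 30 mm, flange 40 mm across. The chip's top lies 46 mm below this point, so halfway from plate to chip is 30 mm below it. The plate's other opening, a rectangular window, has no bush.
- clamp_lever (a joint): Angle of the clamp lever: 0 is fully shut (level, at its stop), larger is raised; 1.45 rad is its upper stop. It starts raised between 1.05 and 1.4 rad, stays where it is left, and swings with little friction (about 1 N at its grip).
- lever_hinge (a point): Point on the lever's hinge axis, in the lever's plane, 45 mm above the bench. The hinge axis runs along the fixture's y. Raised by angle a, the lever points from here along (-cos a, 0, sin a) in the fixture's axes.
- lever_grip (a point): Middle of the lever's black plastic grip, 110 mm from the hinge axis: a sleeve 44 mm long, 14 x 14 mm in section, on a flat steel bar. Axes turn with the lever: -x points out to its free end, 22 mm further; y is the hinge axis. Shut, it is 45 mm above the bench and 72 mm outside the guide plate's edge.
- rack: Grey sheet-metal probe rack, fixed to the bench: three holes (23 mm, 60 mm apart along its y) in a shelf 46 x 190 mm whose top is 95 mm above the bench. Origin at bench level under the middle hole; z up. Fixture and rack stand side by side, either way round, turned by up to 0.3 rad.
- probe: The straight field probe, upright in any of the rack's three holes, 0.06 to 0.09 kg. Origin at the tip of its stem, z up. From the tip: steel stem 8 mm thick to 65 mm; neck 20 mm thick to 77 mm, in the rack's hole; shoulder 30 mm across to 81 mm, on the shelf; round black handle 22 mm thick from 81 to 161 mm (top). In the rack the tip is 18 mm and the top 179 mm above the bench.
- probe_tip (a point): The tip of that probe's stem (same point as its origin).
- probe_loop: A bystander in another hole of the rack: the loop-headed probe, same width but a shorter handle, top 139 mm above the bench. Origin at its lower end.
- probe_ball: A bystander in the remaining hole: the ball-headed probe with the shortest handle, top 129 mm above the bench. Origin at its lower end.
- screwdriver: A bystander: a screwdriver with a black handle, 200 mm long, lying between rack and fixture. Origin under its middle.
- nut_driver: A bystander: a driver with a green handle, 170 mm long, lying on the robot's side of the bench. Origin under its middle.
- spare_module: A bystander: a spare finned board stack, 96 x 90 x 52 mm, at the right of the bench.
- screw_tray: A bystander: a divided steel tray of screws, 120 x 160 x 28 mm, at the left of the bench.
- tape_roll: A bystander: a roll of tape, 90 mm across and 19 mm high, lying flat at the right near the robot.
There are look-alikes about, which are no part of the job. Leave any blue or pink look-alike of the rack alone.

How it is judged (in metres and radians):
On the way, in this order (a step that is already met when the one before it is completed fails the run):
1. the clamp lever is fully down while the probe is still in the rack (value of joint clamp_lever below 0.1 rad and distance of probe from where it was at the start of the episode below 0.02 m), for 0.2 s.
2. the straight probe is held and lifted clear of the rack (z of probe_tip in the frame of rack above 0.1 m and contact force between the fingers and probe above 0.5 N), for 0.1 s.
3. the probe's stem stands through the guide bush (z of probe_tip in the frame of guide below -0.018 m and horizontal distance between probe_tip and guide below 0.006 m), for 0.2 s.
At the end, for the whole second after the job is handed in: The fingers hold the probe, at rest and upright within 0.06 rad; its tip is within 3 mm of the bush axis and 23 to 37 mm below the bush's upper mouth (halfway to the chip, within 7 mm); the probe touches nothing of the fixture; the lever is within 0.1 rad of fully shut (contact force between the fingers and probe above 0.5 N and horizontal distance between probe_tip and guide below 0.003 m and z of probe_tip in the frame of guide between -0.037 and -0.023 m and angle between probe's own z axis and vertical below 0.06 rad and linear speed of probe below 0.02 m/s and contact force between probe and fixture below 0.1 N and value of joint clamp_lever below 0.1 rad); the arm keeps its last pose, push and grip.
It fails at once if the probe touches the fixture (bush, plate, boards or lever) (contact force between probe and fixture above 0.2 N).
It fails at once if another probe is pulled out of the rack or knocked over (distance of any of probe_loop, probe_ball from where it was at the start of the episode above 0.02 m).
It fails at once if something else on the bench is moved by more than 30 mm (distance of any of screwdriver, nut_driver, spare_module, screw_tray, tape_roll from where it was at the start of the episode above 0.03 m).
It also fails if it takes over 64 s, if anything falls off the work surface, if the arm or the gripper's body presses on something with over 40 N, if the wrist force passes 120 N, or if a joint passes its speed limit or range.

ROBOT

A 7-joint arm with a two-finger parallel gripper is mounted at the origin on the work surface. World frame = base frame: x ahead of the robot, y to its left, z up, the work surface at z = 0. Lengths are in mm, angles in degrees, forces in N, time in s.
With the tool pointing down it reaches from about 425 to 800 mm from the base axis. Payload 8.3 kg.
Tool frame: the origin (TCP) lies midway between the tips of the shut fingers; the grasp point (between the pads) lies 19 mm behind it; y points along the fingers, z is the direction in which the jaws open and shut, and the axes are right-handed (so a half turn about y gives the same grasp; the last joint's range is limited). The gripper opens to 85 mm and grips with 20 to 120 N. Pads are 22 mm wide; open, the fingers measure 114 mm over their backs; the gripper's body (76 mm by 85 mm) begins 54 mm behind the grasp point. The pads swing forward as they close: fully open they stand 13 mm farther back than shut.
Start: joints at [73.344, 21.967, 0.94, 78.501, -0.361, 79.538, -2.664], TCP at [141.186, -608.826, 231.279] pointing down, gripper open.
Joint ranges: [-169.22, 169.22], [-14.56, 117.87], [-87.37, 89.26], [10.42, 133.3], [-82.24, 262.24], [0.94, 117.77], [-172.7, 172.7]. Speed limits (degrees/s): [136.94, 136.94, 172.46, 172.46, 180, 180, 180].

INTERFACE

Orientations are given as [roll, pitch, yaw] about the fixed x, y, z axes, in that order (R = Rz(yaw) Ry(pitch) Rx(roll)).
In Python, from bench import sensors, optics, ticket gives the robot as it stands.
- The arm moves only by the tool send_rows, never from a script. Its argument "steps" is a list of rows, each a list of 3 entries, a list of its own where there are three numbers: the shift along the tool's x, y, z in cm, then the turn, a rotation vector about the tool's x, y, z in degrees, then the closure, from -1 (fully open) to 1 (shut). In form: [[[dx, dy, dz], [rx, ry, rz], jaw], ...]. A call has 1 to 12 rows; each row is the pose to reach, as a shift and turn from the pose commanded when the call began, along the tool's axes at that moment; what a row does not reach only later rows make up. A row lasts 1/8 s, in which the tool goes at most 62.5 mm and 10.7 degrees, less where a joint would pass 70% of its speed; a pose out of reach is approached as far as the arm can. A call with a gripper value outside its range is refused whole. The fingers move at their own pace and stop on an object; "force" is the grip in N (left out, the last holds). Time passes only in rows, so rows that repeat a pose let the fingers close. It gives the time, the measured TCP pose, the force and the opening at its end, in the units of the state.
- sensors.get_state(): the state, without advancing time (a new reading comes with each control period).
- optics.grab_frame(name): name is "scene" or "side" or "wrist"; returns the picture (480x640x3 uint8, red, green, blue); there is no depth.
- optics.camera_info(name): a dict with "fov_y" (degrees; the focal length in pixels is half the picture's height over the tangent of half this angle, whatever the lens; pixels are square), "cx", "cy" (the principal point, pixels), "dist_coeffs" ([k1, k2, p1, p2, k3] as OpenCV has them; the pictures are not rectified), "origin" and "rotation" of the camera in the world. Camera axes: x right, y down, z forward; pixel columns grow to the right and rows downward; lengths in mm; the calibration is good to about 2 mm. A picture is of the moment at which its call begins: read the wrist's pose just before it. camera_info takes no time and is no camera call; for the wrist camera it gives the pose at the moment of the call.
- ticket.job_done(): hands the job in, once; it reports no verdict.
The state is a dict: "t": time; "joint_positions": joint angles; "qd": joint speeds; "joint_torque": joint torques, N m; "tool_pos": TCP position; "ee_rot": TCP orientation; "contact_force": force on the tool from outside, world axes, zero at the start; "wrist_torque": the same for the moment, N m; "grip_width": finger opening in mm.
Only numpy, scipy, OpenCV 4.12 (cv2) and the standard library are available. Lean on these libraries where they do the work, as an engineer would, in place of code of your own. Each camera call takes 0.05 s, during which the arm holds its last target. There are 200 camera calls.

## Working session

There is one attempt and no reset: what is moved stays moved. The work goes in short steps, Python scripts to look and compute and a tool call to move; the robot and the scene stay as the last step left them, time stands still between calls to the robot, and variables do not carry over. Pictures are saved under pics/ and viewed, about 8 in all and at most 12, crops included, and the job is handed in when it is done.

Besides the shell and the picture viewer there is one more tool, called after "Call:" by a JSON object that holds its "api" and its "payload". send_rows: Moves the arm, as the interface text tells. Its arguments: {"type":"object","properties":{"steps":{"type":"array","items":{"type":"array"}},"force":{"type":"number"}},"required":["steps"]}

```bash
mkdir -p pics; ls; cat > h.py <<'E'
import numpy as np, cv2, json
from scipy.spatial.transform import Rotation as R
from bench import sensors, optics, ticket
def K(i):
    f=240/np.tan(np.radians(i["fov_y"])/2)
    return np.array([[f,0,i["cx"]],[0,f,i["cy"]],[0,0,1.]])
def ray(i,p):
    u=cv2.undistortPoints(np.array(p,float).reshape(-1,1,2),K(i),np.array(i["dist_coeffs"],float)).reshape(-1,2)
    d=np.c_[u,np.ones(len(u))]@np.array(i["rotation"],float).reshape(3,3).T
    return np.array(i["origin"],float),d/np.linalg.norm(d,axis=1)[:,None]
def onz(i,p,z):
    o,d=ray(i,p); return o+d*((z-o[2])/d[:,2])[:,None]
def proj(i,P):
    Rm=np.array(i["rotation"],float).reshape(3,3); o=np.array(i["origin"],float)
    c=(np.atleast_2d(P)-o)@Rm
    return cv2.projectPoints(c,np.zeros(3),np.zeros(3),K(i),np.array(i["dist_coeffs"],float))[0].reshape(-1,2)
def tri(i1,p1,i2,p2):
    a,d=ray(i1,p1);b,e=ray(i2,p2);out=[]
    for x,y in zip(d,e):
        s=np.linalg.lstsq(np.c_[x,-y],b-a,rcond=None)[0]
        out.append(np.r_[(a+s[0]*x+b+s[1]*y)/2,np.linalg.norm(a+s[0]*x-b-s[1]*y)])
    return np.array(out)
def grab(n,f):
    i=optics.camera_info(n); im=optics.grab_frame(n)[:,:,::-1].copy(); cv2.imwrite(f"pics/{f}.png",im)
    i={k:(np.array(v).tolist() if not isinstance(v,str) else v) for k,v in i.items()}
    json.dump(i,open(f"pics/{f}.json","w")); return i,im
def load(f): return json.load(open(f"pics/{f}.json")),cv2.imread(f"pics/{f}.png")
E
python3 - <<'E'
from h import *
for n in("scene","side","wrist"):
    i,im=grab(n,n+"0"); print(n,i)
print(sensors.get_state())
E
```

```text
pics
scene {'fov_y': 53.19771686508257, 'cx': 323.9600310401096, 'cy': 239.01111309734426, 'dist_coeffs': [-0.06041703366654327, 0.0, 0.0, 0.0, 0.0], 'origin': [952.6167116423738, 647.781797462449, 1071.7136068994516], 'rotation': [-139.6258366320563, -0.17781824797518947, 141.25008610309982]}
side {'fov_y': 47.282699481322226, 'cx': 329.55033970166096, 'cy': 235.37439667174166, 'dist_coeffs': [0.049810376384124826, 0.0, 0.0, 0.0, 0.0], 'origin': [-319.40737071085965, -948.9585124843751, 918.6468500801393], 'rotation': [-124.21897366960827, 0.6590427656377921, -39.72225886197539]}
wrist {'fov_y': 66.97567177231421, 'cx': 322.51596553623966, 'cy': 241.15797313601965, 'dist_coeffs': [0.003580745753521525, 0.0, 0.0, 0.0, 0.0], 'origin': [217.65695352119192, -590.8613018090371, 373.6559776681403], 'rotation': [162.1984871022076, 0.0827387938705777, -76.86672154019955]}
{'t': 0.15, 'joint_positions': array([73.3435347 , 22.00526909,  0.9382778 , 78.54824153, -0.36173252,
       79.53964824, -2.66444945]), 'qd': array([ 0.05386883, -0.14726728,  0.03870067, -0.18703525,  0.00070323,
       -0.02622046,  0.06705064]), 'joint_torque': array([ 1.50925542e-03, -6.28154755e+01,  8.45375676e-01, -3.72173882e+01,
        1.66439242e-02,  1.07647647e-02, -7.41897611e-05]), 'tool_pos': array([ 141.10423833, -608.44453191,  230.49076993]), 'ee_rot': array([-9.00903805e+01, -1.36385287e-04, -1.66944151e+02]), 'contact_force': array([ 0.53887051, -1.08354134,  0.54299892]), 'wrist_torque': array([-0.05955628, -0.0543794 ,  0.02513138]), 'grip_width': 85.76667468905968}
```

```bash
python3 - <<'E'
s=open('h.py').read()
s=s.replace('np.array(i["rotation"],float).reshape(3,3)','R.from_euler("xyz",i["rotation"],degrees=True).as_matrix()')
open('h.py','w').write(s)
E
```

```text
(no output)
```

View pics/scene0.png

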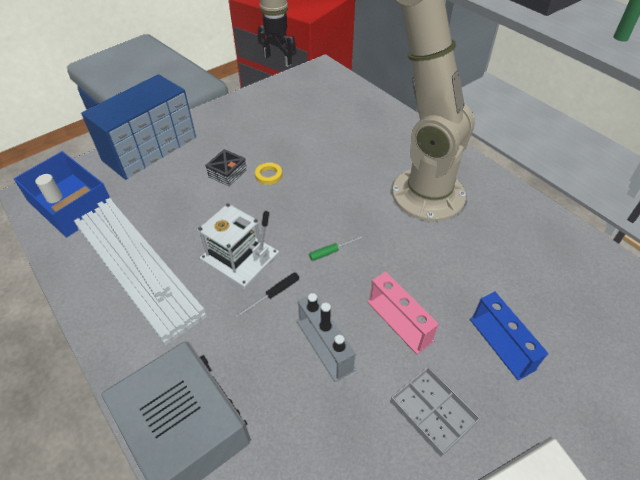

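View pics/side0.png

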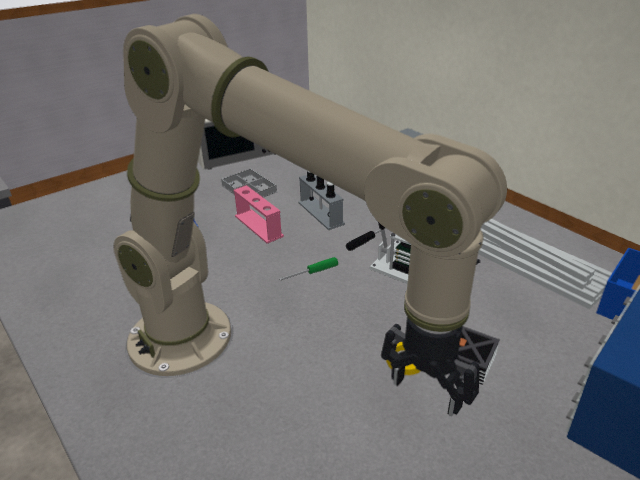

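Scene view: the fixture is at (238,240), the lever grip is at (265,219), and the grey rack is at (327,335) with the pink and blue look-alikes to its right. The three probe tops are at (312,299), (325,310) and (339,340). The middle one looks tallest, so I'll enlarge it to confirm.

```bash
python3 - <<'E'
from h import *
i,im=load("scene0")
cv2.imwrite("pics/c0.png",cv2.resize(im[195:385,190:370],None,fx=3.15,fy=3.15,interpolation=cv2.INTER_CUBIC))
for n,p,z in [("bush",(222,226),129),("lever",(265,219),140),("p1",(312,297),139),("p2",(325,308),179),("p3",(339,340),129),("rackR",(353,372),0)]: print(n,onz(i,[p],z).round())
E
```

```text
bush [[ 631. -179.  129.]]
lever [[ 533. -120.  140.]]
p1 [[586. 151. 139.]]
p2 [[597. 213. 179.]]
p3 [[605. 272. 129.]]
rackR [[586. 307.   0.]]
```

View pics/c0.png

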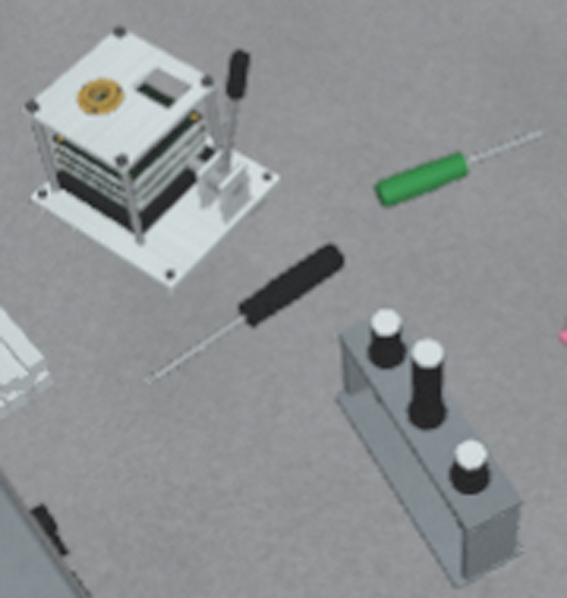

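The crop shows the middle probe (crop 428,352) clearly rising above its neighbours (385,322 and 470,455). So the middle hole of the grey rack holds the straight probe. The fixture's lever stands raised, with its grip at crop (238,72), and the bush is at crop (100,96).

```bash
python3 - <<'E'
from h import *
i,im=load("scene0")
c=np.array([(120,33),(207,81),(122,160),(32,106)])/3.15+[190,195]
P=onz(i,c,124);print(P.round(1), "centre",P.mean(0).round(1),[np.linalg.norm(P[k]-P[k-1]).round() for k in range(4)])
b=onz(i,np.array([(40,197),(277,178),(170,284)])/3.15+[190,195],12);print("base",b.round())
print("bush",onz(i,np.array([(100,95)])/3.15+[190,195],129).round(1))
g=np.array([(238,53),(236,97),(227,165)])/3.15+[190,195]
e=P[1]-P[0]  # along side
print("sides",[np.degrees(np.arctan2(*(P[k]-P[k-1])[1::-1])).round(1) for k in range(4)])
for z in(45,100,150): print(z,onz(i,g,z).round())
s=sensors.get_state();Rt=R.from_euler("xyz",s["ee_rot"],degrees=True).as_matrix();print(Rt.round(3))
w=json.load(open("pics/wrist0.json"));o=Rt.T@(np.array(w["origin"])-s["tool_pos"]);print("cam in tool",o, (Rt.T@R.from_euler("xyz",w["rotation"],degrees=True).as_matrix()).round(3))
E
```

```text
[[ 576.9 -239.2  124. ]
 [ 548.8 -143.4  124. ]
 [ 651.4 -113.6  124. ]
 [ 680.  -211.8  124. ]] centre [ 614.3 -177.   124. ] [np.float64(107.0), np.float64(100.0), np.float64(107.0), np.float64(102.0)]
base [[ 696. -213.   12.]
 [ 517.  -98.   12.]
 [ 656.  -60.   12.]]
bush [[ 630.3 -182.3  129. ]]
sides [np.float64(-165.1), np.float64(106.4), np.float64(16.2), np.float64(-73.8)]
45 [[ 473. -221.   45.]
 [ 505. -176.   45.]
 [ 557. -114.   45.]]
100 [[ 498. -175.  100.]
 [ 529. -132.  100.]
 [ 578.  -74.  100.]]
150 [[ 522. -132.  150.]
 [ 551.  -92.  150.]
 [ 597.  -36.  150.]]
[[-0.974 -0.     0.226]
 [-0.226  0.002 -0.974]
 [ 0.    -1.    -0.002]]
cam in tool [-7.85455763e+01 -1.43165476e+02 -6.12310855e-02] [[-0.001  0.952  0.306]
 [-0.    -0.306  0.952]
 [ 1.     0.001  0.001]]
```

Call:
{"api": "send_rows", "payload": {"steps": [[[-54.1,-5,-34.6],[0,-93,0],1],[[-54.1,-5,-34.6],[0,-93,0],1],[[-54.1,-5,-34.6],[0,-93,0],1],[[-54.1,-5,-34.6],[0,-93,0],1],[[-54.1,-5,-34.6],[0,-93,0],1],[[-54.1,-5,-34.6],[0,-93,0],1],[[-54.1,-5,-34.6],[0,-93,0],1],[[-54.1,-5,-34.6],[0,-93,0],1],[[-54.1,-5,-34.6],[0,-93,0],1],[[-54.1,-5,-34.6],[0,-93,0],1],[[-54.1,-5,-34.6],[0,-93,0],1],[[-54.1,-5,-34.6],[0,-93,0],1]]}}

```text
t: 1.65
tool_pos: [590.5, -148.2, 280.7]
ee_rot: [-90.0, 0.1, -73.8]
contact_force: [-0.8, -0.7, 0.1]
grip_width: 0.2
```

```bash
python3 - <<'E'
from h import *
i,im=grab("wrist","w1"); print(i["origin"],i["rotation"],sensors.get_state()["tool_pos"])
E
```

```text
[569.1784659743059, -73.17971527750255, 424.0991818845887] [162.2840214258798, 0.0683208020344249, 16.29129727710428] [ 589.64428447 -150.22165903  280.74475876]
```

View pics/w1.png

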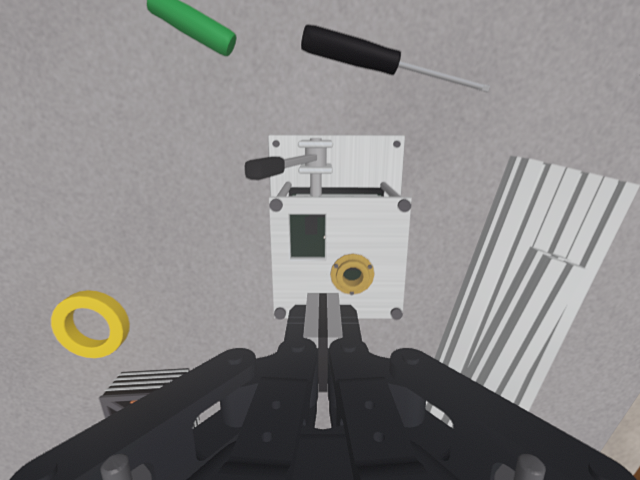

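The wrist view shows plate bolts at (276,205), (404,205), (397,314) and (280,313). The bush flange is at (352,273), and the window at (308,236) has no bush. The lever grip runs from about (248,170) to (284,165), with the hinge near (316,157).

```bash
python3 - <<'E'
from h import *
i,im=load("w1")
hsv=cv2.cvtColor(im,cv2.COLOR_BGR2HSV)
m=cv2.inRange(hsv,(12,80,60),(30,255,255));m[:240]=0;m[:,:320]=0;m[310:]=0
cs,_=cv2.findContours(m,cv2.RETR_EXTERNAL,cv2.CHAIN_APPROX_NONE);c=max(cs,key=cv2.contourArea)
(e,ax,an)=cv2.fitEllipse(cv2.convexHull(c));print("flange",e,ax,cv2.contourArea(c))
for z in(121,125,129): print(z,onz(i,[e],z).round(1))
g=cv2.cvtColor(im,cv2.COLOR_BGR2GRAY);d=((g<90)*255).astype(np.uint8)
d[:258]=0;d[290:]=0;d[:,:335]=0;d[:,372:]=0
print("dark cols/rows",cv2.boundingRect(d))
b=[]
for p in[(276,205),(404,205),(397,314),(280,313)]:
    q=g[p[1]-10:p[1]+11,p[0]-10:p[0]+11];ys,xs=np.nonzero(q<130);b.append((p[0]-10+xs.mean(),p[1]-10+ys.mean()))
P=onz(i,b,124.5);C=P.mean(0);print(np.round(b,1),P.round(1),C.round(1))
yaw=np.degrees(np.arctan2(*((P[1]-P[0]+P[2]-P[3])[1::-1])));print("yaw",yaw)
F=R.from_euler("z",yaw,degrees=True).as_matrix()
for n,p,z in[("hinge",(316,157),45),("bush",e,129)]: print(n,"fix frame",(F.T@(onz(i,[p],z)[0]-C)).round(1))
# grip mask
k=((g<80)*255).astype(np.uint8);k[:150]=0;k[185:]=0;k[:,:235]=0;k[:,290:]=0
ys,xs=np.nonzero(k);print("grip",xs.min(),xs.max(),ys.min(),ys.max(),xs.mean(),ys.mean())
o,r=ray(i,[(xs.mean(),ys.mean())])
o=F.T@(o-[C[0],C[1],0]);r=F.T@r[0]
for Y in(56,60,64,68,72,76):
    s=(Y-o[1])/r[1];q=o+s*r;v=q-[-22,Y,45];print(Y,q.round(1),"dist",np.hypot(v[0],v[2]).round(1),"a",np.arctan2(v[2],-v[0]).round(2))
E
```

```text
flange (352.06927490234375, 273.5263977050781) (39.75638961791992, 43.010948181152344) 1247.5
121 [[ 630.2 -188.2  121. ]]
125 [[ 629.4 -186.6  125. ]]
129 [[ 628.6 -185.1  129. ]]
dark cols/rows (343, 268, 19, 12)
[[275.7 204.4]
 [403.7 204.7]
 [396.2 313.4]
 [282.  314.2]] [[ 548.8 -145.1  124.5]
 [ 652.1 -115.2  124.5]
 [ 680.8 -213.4  124.5]
 [ 579.6 -243.8  124.5]] [ 615.3 -179.4  124.5]
yaw 16.446609043129037
hinge fix frame [-21.4  84.1 -79.5]
bush fix frame [11.1 -9.3  4.5]
grip 245 283 157 179 263.6359773371105 167.3583569405099
56 [-101.8   56.  -118.6] dist 182.0 a -1.12
60 [-95.9  60.  -81.8] dist 146.7 a -1.04
64 [-89.9  64.  -44.9] dist 112.7 a -0.92
68 [-84.   68.   -8.1] dist 81.6 a -0.71
72 [-78.   72.   28.8] dist 58.3 a -0.28
76 [-72.1  76.   65.6] dist 54.2 a 0.39
```

Fixture centre is (615.3,-179.4) with yaw 16.4°. The bush is at (628.6,-185.1), and its local offset of (11,-9) fits the plate. The hinge is at local (-22,84.5,45), which puts the grip at 110 mm and a≈1.23 rad. Both are consistent with the description. Next I push the lever down with shut fingers along its arc.

Call:
{"api": "send_rows", "payload": {"steps": [[[-4.9,0,0.2],[0,0,0],1],[[-4.9,5,0.2],[0,0,0],1],[[-4.9,10,0.2],[0,0,0],1],[[-4.9,14,0.2],[0,0,0],1],[[-4.9,14,0.2],[0,0,0],1],[[-4.9,14,-0.6],[0,0,0],1],[[-4.9,13.8,-1.5],[0,0,0],1],[[-4.9,13.6,-2.4],[0,0,0],1],[[-4.9,14,-3.4],[0,0,0],1],[[-4.9,14.4,-4.6],[0,0,0],1],[[-4.9,14.4,-4.6],[0,0,0],1]]}}

```text
t: 3.08
tool_pos: [530.9, -115.8, 136.8]
ee_rot: [-90.1, 0.0, -74.0]
contact_force: [-1.1, -0.5, 0.6]
grip_width: 0.1
```

```bash
python3 - <<'E'
from h import *
i,im=grab("wrist","w2"); print(sensors.get_state()["tool_pos"],sensors.get_state()["contact_force"])
j,s=grab("scene","s2")
a=cv2.resize(im,(400,300));b=cv2.resize(s[180:300,190:350],(400,300));cv2.imwrite("pics/c2.png",np.hstack([a,b]))
E
```

```text
[ 531.51357399 -115.52524096  136.98248411] [0.17324969 0.23619955 0.37716138]
```

View pics/c2.png

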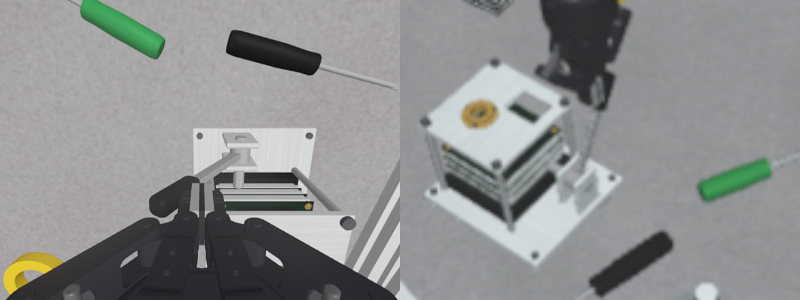

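The fingertips sit against the plate side of the grip, which is at wrist-view (175,197) in the left half, and the lever has started to swing. I continue along the arc.

Call:
{"api": "send_rows", "payload": {"steps": [[[0,0.7,-1.1],[0,0,0],1],[[0,1.5,-2.2],[0,0,0],1],[[0,2.4,-3.1],[0,0,0],1],[[0,3.5,-3.9],[0,0,0],1],[[0,4.7,-4.5],[0,0,0],1],[[0,5.9,-5.0],[0,0,0],1],[[0,6.7,-5.2],[0,0,0],1],[[0,7.4,-5.3],[0,0,0],1],[[0,8.0,-5.3],[0,0,0],1],[[0,8.2,-5.4],[0,0,0],1],[[0,8.4,-5.4],[0,0,0],1],[[0,8.4,-5.4],[0,0,0],1]]}}

```text
t: 4.68
tool_pos: [480.4, -130.1, 53.3]
ee_rot: [-90.0, 0.0, -73.9]
contact_force: [-0.0, -0.3, 0.1]
grip_width: 0.2
```

Call:
{"api": "send_rows", "payload": {"steps": [[[0,0.1,0],[0,0,0],1],[[0,0.2,0],[0,0,0],1],[[0,0.2,0],[0,0,0],1]]}}

```text
t: 5.05
tool_pos: [480.5, -130.2, 51.9]
ee_rot: [-90.0, -0.0, -73.9]
contact_force: [-2.7, 0.3, 7.7]
grip_width: 0.2
```

```bash
python3 - <<'E'
from h import *
j,s=grab("scene","s3");print(sensors.get_state()["tool_pos"],sensors.get_state()["contact_force"])
i,im=grab("wrist","w3")
a=cv2.resize(im[100:460,80:560],(400,300));b=cv2.resize(s[180:300,190:350],(400,300));cv2.imwrite("pics/c3.png",np.hstack([a,b]))
E
```

```text
[ 480.51035148 -130.16459217   51.93276777] [-3.18872256  0.55049655  8.13669875]
```

View pics/c3.png

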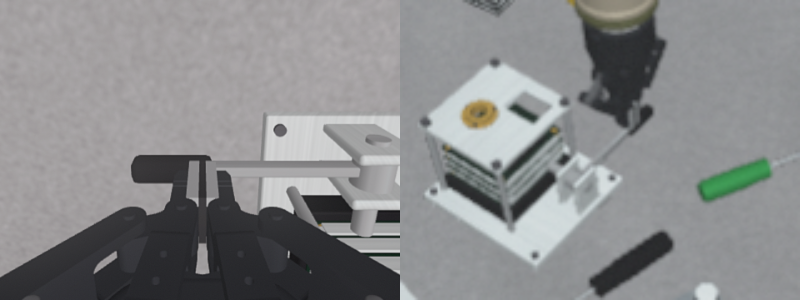

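The lever reached its stop: force rose to 8 N at z=51.9, where the shut grip's top should be 52. The pictures show it level at wrist crop (170,168), pointing past the plate's edge. I now go above the rack, opening the jaws and turning the jaw axis across the rack.

Call:
{"api": "send_rows", "payload": {"steps": [[[0,-6,0],[0,0,0],1],[[0,-12,0],[0,0,0],1],[[0,-18,0],[0,0,0],1],[[0,-24,0],[0,0,0],-1],[[-30,-24,20.6],[0,25,0],-1],[[-30,-24,20.6],[0,25,0],-1],[[-30,-24,20.6],[0,25,0],-1],[[-30,-24,20.6],[0,25,0],-1],[[-30,-24,20.6],[0,25,0],-1],[[-30,-24,20.6],[0,25,0],-1],[[-30,-24,20.6],[0,25,0],-1],[[-30,-24,20.6],[0,25,0],-1]]}}

```text
t: 6.65
tool_pos: [595.3, 215.8, 290.8]
ee_rot: [-90.0, -0.0, -98.9]
contact_force: [-1.4, -0.7, 0.9]
grip_width: 85.4
```

```bash
python3 - <<'E'
from h import *
i,im=grab("wrist","w4"); s=sensors.get_state();print(s["tool_pos"],s["ee_rot"],s["grip_width"],i["origin"],i["rotation"])
j,q=grab("scene","s4")
E
```

```text
[595.59158013 214.2037146  291.11658496] [-9.00034004e+01 -3.87144332e-02 -9.89884867e+01] 85.38042334160104 [607.826976162066, 293.0780408274276, 434.03576432742915] [162.20015845426022, 0.07920603558190638, -8.781786165327167]
```

View pics/w4.png

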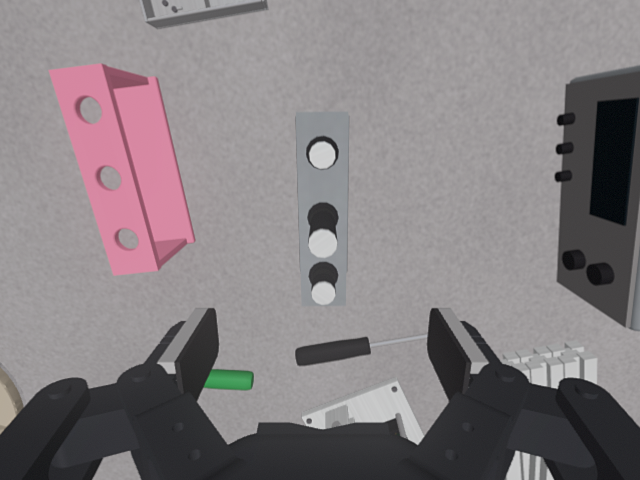

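The wrist view shows the grey rack with white-topped handles at (322,154), (322,243) and (323,293). The middle one at (322,243) has the longest handle and is the target.

```bash
python3 - <<'E'
from h import *
i,im=load("w4")
hsv=cv2.cvtColor(im,cv2.COLOR_BGR2HSV);m=cv2.inRange(hsv,(0,0,185),(180,40,255));m[:,:300]=0;m[:,345:]=0;m[:100]=0;m[310:]=0
n,l,st,ce=cv2.connectedComponentsWithStats(m)
for k in range(1,n):
    if st[k,4]>100: print(st[k],ce[k],[onz(i,[ce[k]],z)[0].round(1).tolist() for z in(129,139,179)])
j,im=load("scene0")
hsv=cv2.cvtColor(im,cv2.COLOR_BGR2HSV);m=cv2.inRange(hsv,(0,0,185),(180,40,255));m[:,:300]=0;m[:,350:]=0;m[:285]=0;m[355:]=0
n,l,st,cs=cv2.connectedComponentsWithStats(m)
for k in range(1,n):
    if st[k,4]>20: print("scene",st[k],cs[k],onz(j,[cs[k]],179)[0].round(1))
s=sensors.get_state();print(s["tool_pos"])
E
```

```text
[310 142  25  26 516] [321.84883721 154.77131783] [[603.3, 270.0, 129.0], [603.4, 270.7, 139.0], [604.0, 273.8, 179.0]]
[309 230  28  28 606] [322.38448845 243.29867987] [[592.0, 194.4, 129.0], [592.6, 197.6, 139.0], [594.6, 210.6, 179.0]]
[312 283  23  22 399] [322.93233083 293.24310777] [[585.1, 146.2, 129.0], [585.9, 151.1, 139.0], [588.8, 170.3, 179.0]]
scene [308 293   9   8  55] [312.16363636 296.58181818] [600.8 172.  179. ]
scene [321 303  10   8  61] [325.42622951 306.27868852] [593.7 210.1 179. ]
scene [335 335   9   9  61] [338.98360656 338.57377049] [621.3 289.3 179. ]
[595.80533305 213.31773235 291.39556074]
```

Probe axis is at (594.5,210.6), spaced 60 mm from both neighbours as specified. I descend and grip.

Call:
{"api": "send_rows", "payload": {"steps": [[[0.3,5,-0.1],[0,0,0],-1],[[0.3,10,-0.1],[0,0,0],-1],[[0.3,14,-0.1],[0,0,0],-1],[[0.3,16.1,-0.1],[0,0,0],-1],[[0.3,16.1,-0.1],[0,0,0],-1],[[0.3,16.1,-0.1],[0,0,0],1],[[0.3,16.1,-0.1],[0,0,0],1],[[0.3,16.1,-0.1],[0,0,0],1],[[0.3,16.1,-0.1],[0,0,0],1],[[0.3,16.1,-0.1],[0,0,0],1],[[0.3,16.1,-0.1],[0,0,0],1],[[0.3,16.1,-0.1],[0,0,0],1]], "force": 40}}

```text
t: 8.25
tool_pos: [594.4, 212.5, 131.1]
ee_rot: [-89.9, 0.0, -98.9]
contact_force: [-1.3, -0.4, 5.7]
grip_width: 21.3
```

Call:
{"api": "send_rows", "payload": {"steps": [[[0,-1,0],[0,0,0],1],[[0,-2.5,0],[0,0,0],1],[[0,-4.5,0],[0,0,0],1],[[0,-7,0],[0,0,0],1],[[0,-10,0],[0,0,0],1],[[0,-13,0],[0,0,0],1],[[0,-16,0],[0,0,0],1],[[0,-16,0],[0,0,0],1],[[0,-16,0],[0,0,0],1]]}}

```text
t: 9.38
tool_pos: [593.8, 212.3, 290.4]
ee_rot: [-90.0, -0.0, -98.9]
contact_force: [0.1, 0.3, -1.3]
grip_width: 20.9
```

```bash
python3 - <<'E'
from h import *
s=sensors.get_state();print(s["tool_pos"],s["ee_rot"],s["grip_width"],s["contact_force"])
i,im=grab("wrist","w5");j,q=grab("scene","s5");k,p=grab("side","d5")
u=proj(j,s["tool_pos"]-[0,0,40])[0].astype(int);v=proj(k,s["tool_pos"]-[0,0,40])[0].astype(int);print(u,v)
f=lambda a,c:cv2.resize(a[c[1]-67:c[1]+67,c[0]-45:c[0]+45],(266,400))
cv2.imwrite("pics/c5.png",np.hstack([cv2.resize(im,(533,400)),f(q,u)]))
E
```

```text
[593.7601326  212.32453233 290.42682936] [-8.99962803e+01 -3.03725598e-03 -9.89349119e+01] 20.866523716910578 [ 0.08213002  0.25639175 -1.25769121]
[326 288] [318 139]
```

View pics/c5.png

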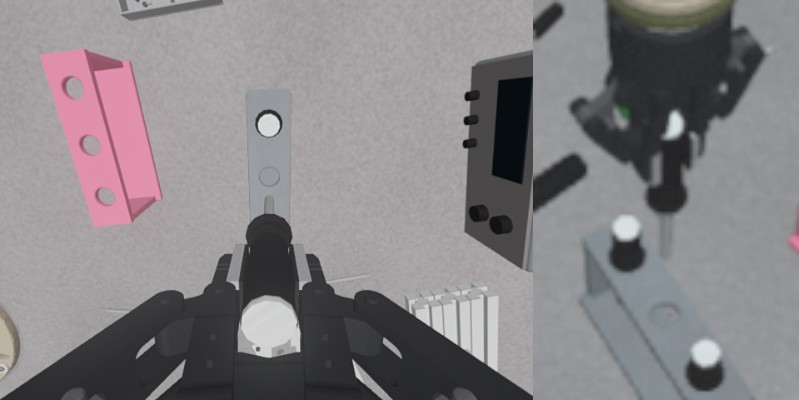

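The probe is held upright. The empty rack hole is at crop (269,177) and the neighbours are still in place. I carry it high over to the bush, with the tip about 35 mm above the mouth.

Call:
{"api": "send_rows", "payload": {"steps": [[[2,0,0.5],[0,0,0],1],[[6,0,1.5],[0,0,0],1],[[10.5,0,2.6],[0,0,0],1],[[15,0,3.7],[0,0,0],1],[[20,0,4.9],[0,0,0],1],[[25,0,6.2],[0,0,0],1],[[29.5,0,7.3],[0,0,0],1],[[33.5,0,8.3],[0,0,0],1],[[36.5,0,9.0],[0,0,0],1],[[38.5,0,9.5],[0,0,0],1],[[38.5,1.2,9.5],[0,0,0],1],[[38.5,1.2,9.5],[0,0,0],1]]}}

```text
t: 11.02
tool_pos: [627.3, -181.1, 276.7]
ee_rot: [-90.2, 0.1, -98.8]
contact_force: [-0.0, 0.3, 0.1]
grip_width: 21.0
```

```bash
python3 - <<'E'
from h import *
s=sensors.get_state();print(s["tool_pos"],s["ee_rot"],s["contact_force"])
i,im=grab("wrist","w6");j,q=grab("scene","s6")
c=proj(i,[628.6,-185.1,145])[0].astype(int);print(c)
u=proj(j,[628.6,-185.1,165])[0].astype(int);print(u)
a=cv2.resize(im[c[1]-60:c[1]+60,c[0]-60:c[0]+60],(400,400),interpolation=cv2.INTER_CUBIC)
b=cv2.resize(q[u[1]-50:u[1]+50,u[0]-50:u[0]+50],(400,400),interpolation=cv2.INTER_CUBIC)
cv2.imwrite("pics/c6.png",np.hstack([a,b]))
E
```

```text
[ 627.33060381 -181.05309786  276.65060363] [-9.01516048e+01  7.34391011e-02 -9.88321506e+01] [-0.0215067   0.26554577  0.14621167]
[324 234]
[219 214]
```

View pics/c6.png

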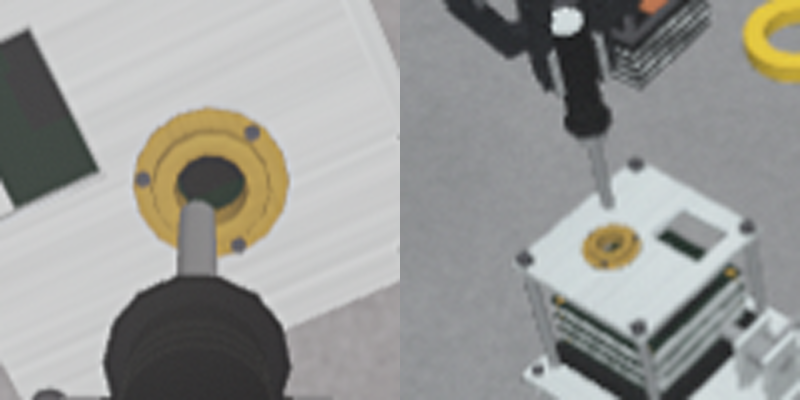

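The tip is visible at crop (199,200), slightly off the bore mouth, whose centre is near crop (211,189). Clearance above the mouth is as planned. I now measure both numerically in this one view.

```bash
cat > meas.py <<'E'
from h import *
i,im=load("w6");g=cv2.cvtColor(im,cv2.COLOR_BGR2GRAY);x0,y0=264,174
S=8;G=cv2.resize(g[y0:y0+120,x0:x0+120],None,fx=S,fy=S,interpolation=cv2.INTER_CUBIC).astype(float)
px=lambda u,v:((u+.5)/S-.5+x0,(v+.5)/S-.5+y0)
q=2.4 # crop-view px -> G px
# rows near mouth
for v in(165,170,175,180,185):
    r=G[int(v*q)];w=np.nonzero(r[int(150*q):int(270*q)]<100)[0]+int(150*q);print("row",v,px(w.min(),0)[0],px(w.max(),0)[0])
c=np.nonzero(G[int(130*q):int(200*q),int(211*q)]<100)[0]+int(130*q);print("top",px(0,c.min())[1])
for v in(215,225,240,255):
    r=G[int(v*q),int(160*q):int(250*q)];print("stem row",v,px(0,int(v*q))[1],r[::8].astype(int))
for u in(190,199,207): print("tip col",u,px(int(u*q),0)[0],[(round(px(0,v)[1],1),int(G[v,int(u*q)])) for v in range(int(185*q),int(215*q),6)])
E
python3 meas.py; python3 - <<'E'
from h import *
i,im=load("w6");hsv=cv2.cvtColor(im,cv2.COLOR_BGR2HSV)
m=cv2.inRange(hsv,(12,80,60),(30,255,255));m[:200]=0;m[260:]=0;m[:,:290]=0;m[:,360:]=0
p=max(cv2.findContours(m,0,1)[0],key=cv2.contourArea);h=cv2.convexHull(p).reshape(-1,2);h=h[h[:,1]<243]
e=cv2.fitEllipse(h.astype(np.float32));print(len(h),e);
for z in(123,125):print(z,onz(i,[e[0]],z).round(1))
E
```

```text
row 165 319.5625 334.3125
row 170 318.3125 335.5625
row 175 317.0625 336.5625
row 180 316.8125 337.0625
row 185 316.6875 337.0625
top 220.4375
stem row 215 238.0625 [153 155 158 160 163 159 129 116 127 134 135 136 137 138 139 135 124 126
 130 126 123 120 120 134 153 157 155]
stem row 225 241.0625 [158 154 147 149 158 143 119 118 128 134 136 136 136 138 139 135 127 135
 146 151 158 162 161 159 158 156 155]
stem row 240 245.5625 [181 168 157 154 159 136 114 121 131 135 135 136 137 137 138 135 124 141
 156 152 153 144 123 106  99 116 148]
stem row 255 250.0625 [202 203 203 206 217 172 119 119 131 134 135 136 136 138 139 135 124 146
 168 170 175 182 188 186 181 196 208]
tip col 190 320.5625 [(229.1, 64), (229.8, 64), (230.6, 63), (231.3, 61), (232.1, 59), (232.8, 58), (233.6, 76), (234.3, 106), (235.1, 130), (235.8, 134), (236.6, 134), (237.3, 133)]
tip col 199 323.1875 [(229.1, 62), (229.8, 64), (230.6, 64), (231.3, 62), (232.1, 63), (232.8, 67), (233.6, 91), (234.3, 122), (235.1, 141), (235.8, 139), (236.6, 137), (237.3, 136)]
tip col 207 325.5625 [(229.1, 62), (229.8, 63), (230.6, 63), (231.3, 63), (232.1, 63), (232.8, 61), (233.6, 68), (234.3, 93), (235.1, 123), (235.8, 140), (236.6, 142), (237.3, 139)]
23 ((326.82904052734375, 228.28160095214844), (43.40553283691406, 45.497413635253906), 86.89013671875)
123 [[ 630.1 -186.8  123. ]]
125 [[ 630.2 -186.3  125. ]]
```

```bash
python3 - <<'E'
from h import *
i,im=load("w6")
tx=np.array([-.154,-.988,0]); tz=np.array([.988,-.154,0])
print("depthaxis",R.from_euler("xyz",i["rotation"],degrees=True).as_matrix().round(3), i["origin"])
for t in(219.7,220.4): print("mouth",(onz(i,[(326.9,t)],129)[0]+9*tx).round(1))
for z in(160,163.6,167): print("tip",z,(onz(i,[(322.6,233.8)],z)[0]+4*tx).round(1))
B=np.array([629.9,-186.5,129])
s=sensors.get_state();print(s["tool_pos"],s["ee_rot"])
# scene cross-check: predicted pixels of tip & bush in scene s6
j,q=load("s6");print("scene pred tip",proj(j,[[627,-183,163.6]]),"bush",proj(j,[B]))
m=cv2.inRange(cv2.cvtColor(q,cv2.COLOR_BGR2HSV),(12,80,60),(30,255,255));m[:195]=0;m[250:]=0;m[:,:200]=0;m[:,240:]=0
p=max(cv2.findContours(m,0,1)[0],key=cv2.contourArea);e=cv2.fitEllipse(cv2.convexHull(p));print(e,onz(j,[e[0]],125).round(1))
E
```

```text
depthaxis [[ 0.988 -0.144 -0.049]
 [-0.152 -0.942 -0.3  ]
 [-0.003  0.304 -0.953]] [640.088093719243, -103.94372901347691, 420.0182420150366]
mouth [ 630.1 -186.8  129. ]
mouth [ 630.  -187.3  129. ]
tip 160 [ 627.  -184.2  160. ]
tip 163.6 [ 627.1 -183.1  163.6]
tip 167 [ 627.3 -182.1  167. ]
[ 627.9216439  -180.71506591  278.16562772] [-9.00292358e+01  4.58391630e-02 -9.87866636e+01]
scene pred tip [[220.58430484 215.49940298]] bush [[221.04982476 224.16530235]]
((221.2672882080078, 225.18466186523438), (10.171640396118164, 13.797179222106934), 77.28253936767578) [[ 630.  -186.5  125. ]]
```

Bush (630.1,-186.8) agrees between the wrist and scene views. The tip needs about (+2.8,-3.7) mm. I correct that and come down to about 15 mm above the mouth, then measure again.

Call:
{"api": "send_rows", "payload": {"steps": [[[0.33,0,0.32],[0,0,0],1],[[0.33,1,0.32],[0,0,0],1],[[0.33,2,0.32],[0,0,0],1],[[0.33,2,0.32],[0,0,0],1],[[0.33,2,0.32],[0,0,0],1],[[0.33,2,0.32],[0,0,0],1]]}}

```text
t: 11.88
tool_pos: [630.7, -186.5, 258.8]
ee_rot: [-90.0, 0.0, -98.9]
contact_force: [-0.2, -0.3, -0.6]
grip_width: 21.2
```

```bash
python3 - <<'E'
from h import *
i,im=grab("wrist","w7")
for k in range(4):
    s=sensors.get_state();print(s["tool_pos"].round(2),s["ee_rot"].round(2),s["contact_force"].round(1));k<3 and optics.grab_frame("wrist")
print(i["origin"])
x0,y0=264,174
cv2.imwrite("pics/c7.png",cv2.resize(im[y0:y0+100,x0:x0+120],(720,600),interpolation=cv2.INTER_CUBIC))
E
```

```text
[ 630.75 -186.5   258.75] [-89.96   0.   -98.94] [ 0.1 -0.2 -0.8]
[ 630.72 -186.51  258.7 ] [-89.96   0.   -98.95] [-0.  -0.  -0.8]
[ 630.69 -186.54  258.65] [-89.97   0.   -98.95] [ 0.6 -0.3 -0.8]
[ 630.65 -186.54  258.55] [-89.98   0.   -98.95] [ 0.3 -0.3 -1.2]
[643.197220561187, -109.19863842177348, 402.03999579873613]
```

View pics/c7.png

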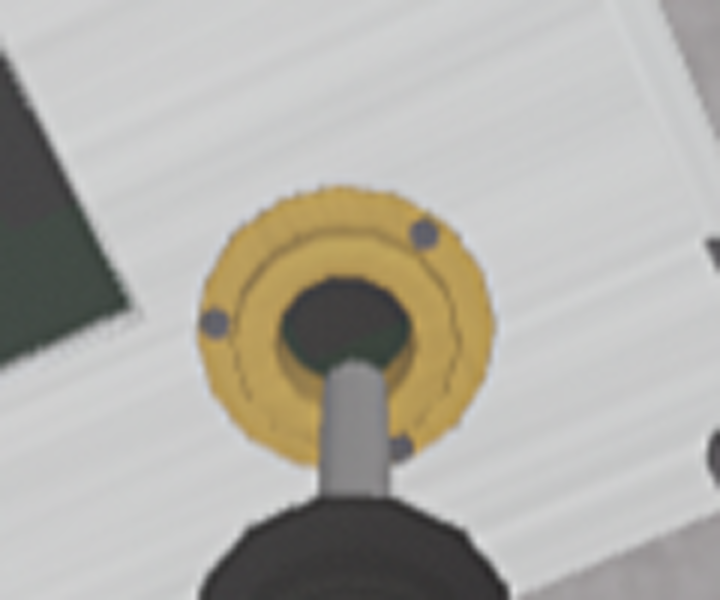

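The bore mouth is at crop x 281–412 with its top at y 278. The stem is at x 321–389 with its tip edge at y 361, so it sits slightly right of centre.

```bash
python3 - <<'E'
from h import *
i,im=load("w7");g=cv2.cvtColor(im,cv2.COLOR_BGR2GRAY)
tx=np.array([-.155,-.988,0]); tz=np.array([.988,-.155,0])
def edges(l,lev):
    l=l.astype(float);d=l-lev;k=np.nonzero(d[:-1]*d[1:]<0)[0];return [(round(a+d[a]/(d[a]-d[a+1]),2)) for a in k]
for r in(226,228,230): print("mouth row",r,[e+300 for e in edges(g[r,300:345],110)])
print("top",[e+205 for e in edges(g[205:240,321],110)],"tip",[e+225 for e in edges(g[225:245,323],100)])
for r in(240,243): print("stem",r,list(g[r,314:333]))
b=onz(i,[(321.3,219.9)],129)[0]+9*tx
f=cv2.inRange(cv2.cvtColor(im,cv2.COLOR_BGR2HSV),(12,80,60),(30,255,255));f[:195]=0;f[262:]=0;f[:,:285]=0;f[:,360:]=0
h=cv2.convexHull(max(cv2.findContours(f,0,1)[0],key=cv2.contourArea)).reshape(-1,2);h=h[h[:,1]<246]
e=cv2.fitEllipse(h.astype(np.float32));print("flange",e,onz(i,[e[0]],124).round(1))
t=onz(i,[(322.75,233.7)],145.6)[0]+4*tx
print("mouth",b.round(1),"tip",t.round(1),"need tx,tz",((b-t)@tx).round(1),((b-t)@tz).round(1))
E
```

```text
mouth row 226 [np.float64(300.91), np.float64(310.51), np.float64(331.71)]
mouth row 228 [np.float64(301.17), np.float64(310.02), np.float64(332.29)]
mouth row 230 [np.float64(309.9), np.float64(332.32)]
top [np.float64(219.54), np.float64(234.26)] tip [np.float64(233.73)]
stem 240 [np.uint8(145), np.uint8(140), np.uint8(137), np.uint8(122), np.uint8(115), np.uint8(125), np.uint8(131), np.uint8(135), np.uint8(136), np.uint8(136), np.uint8(137), np.uint8(138), np.uint8(138), np.uint8(131), np.uint8(124), np.uint8(150), np.uint8(158), np.uint8(158), np.uint8(156)]
stem 243 [np.uint8(160), np.uint8(162), np.uint8(165), np.uint8(137), np.uint8(117), np.uint8(126), np.uint8(132), np.uint8(135), np.uint8(136), np.uint8(136), np.uint8(137), np.uint8(138), np.uint8(138), np.uint8(131), np.uint8(130), np.uint8(159), np.uint8(158), np.uint8(156), np.uint8(153)]
flange ((321.0995178222656, 228.35919189453125), (46.85630416870117, 48.426414489746094), 88.89424896240234) [[ 630.  -186.6  124. ]]
mouth [ 630.1 -187.4  129. ] tip [ 631.  -188.8  145.6] need tx,tz -1.2 -1.1
```

Call:
{"api": "send_rows", "payload": {"steps": [[[-0.16,0,-0.1],[0,0,0],1],[[-0.16,0,-0.1],[0,0,0],1],[[-0.16,0,-0.1],[0,0,0],1],[[-0.16,0.5,-0.1],[0,0,0],1],[[-0.16,1,-0.1],[0,0,0],1],[[-0.16,1,-0.1],[0,0,0],1],[[-0.16,1,-0.1],[0,0,0],1]]}}

```text
t: 12.95
tool_pos: [629.8, -184.8, 248.3]
ee_rot: [-90.0, 0.0, -98.9]
contact_force: [-0.6, -0.7, -0.9]
grip_width: 21.1
```

```bash
cat > chk.py <<'E'
from h import *
import sys
i,im=grab("wrist",sys.argv[1]);g=cv2.cvtColor(im,cv2.COLOR_BGR2GRAY);s=sensors.get_state();print(s["tool_pos"].round(2),s["ee_rot"].round(2),s["contact_force"].round(1),s["grip_width"])
tx=np.array([-.155,-.988,0]); tz=np.array([.988,-.155,0])
f=cv2.inRange(cv2.cvtColor(im,cv2.COLOR_BGR2HSV),(12,80,60),(30,255,255));f[:180]=0;f[262:]=0;f[:,:280]=0;f[:,365:]=0
h=cv2.convexHull(max(cv2.findContours(f,0,1)[0],key=cv2.contourArea)).reshape(-1,2);h=h[h[:,1]<244]
e=cv2.fitEllipse(h.astype(np.float32));F=onz(i,[e[0]],124)[0];print("flange",np.round(e[0],1),F.round(1))
z=s["tool_pos"][2]-113.1;print("tip z",z)
for d in(-8,-4,0,4,8):
    P=proj(i,[F[0],F[1],max(z,129)+8]);r=int(P[0,1]+d);print(r,list(g[r,312:336]))
c=int(e[0][0]);print("col",c+1,list(zip(range(214,250),g[214:250,c+1])))
cv2.imwrite(f"pics/c{sys.argv[1]}.png",cv2.resize(im[174:274,264:384],(720,600),interpolation=cv2.INTER_CUBIC))
E
python3 chk.py w8
```

```text
[ 629.87 -184.81  248.44] [-8.999e+01  1.000e-02 -9.895e+01] [-0.7  0.4 -1. ] 21.134824353503628
flange [322.8 233.9] [ 630.1 -186.5  124. ]
tip z 135.34468169799126
233 [np.uint8(79), np.uint8(61), np.uint8(64), np.uint8(64), np.uint8(64), np.uint8(64), np.uint8(63), np.uint8(63), np.uint8(62), np.uint8(64), np.uint8(76), np.uint8(69), np.uint8(69), np.uint8(63), np.uint8(61), np.uint8(62), np.uint8(62), np.uint8(62), np.uint8(65), np.uint8(64), np.uint8(61), np.uint8(60), np.uint8(99), np.uint8(159)]
237 [np.uint8(109), np.uint8(78), np.uint8(65), np.uint8(64), np.uint8(63), np.uint8(67), np.uint8(106), np.uint8(126), np.uint8(131), np.uint8(134), np.uint8(135), np.uint8(135), np.uint8(137), np.uint8(139), np.uint8(140), np.uint8(134), np.uint8(76), np.uint8(61), np.uint8(63), np.uint8(61), np.uint8(68), np.uint8(95), np.uint8(98), np.uint8(121)]
241 [np.uint8(123), np.uint8(119), np.uint8(124), np.uint8(123), np.uint8(102), np.uint8(96), np.uint8(116), np.uint8(126), np.uint8(131), np.uint8(134), np.uint8(135), np.uint8(136), np.uint8(137), np.uint8(137), np.uint8(137), np.uint8(1
[... 946 characters left out ...]
2)), (218, np.uint8(141)), (219, np.uint8(158)), (220, np.uint8(164)), (221, np.uint8(161)), (222, np.uint8(158)), (223, np.uint8(154)), (224, np.uint8(149)), (225, np.uint8(126)), (226, np.uint8(67)), (227, np.uint8(60)), (228, np.uint8(63)), (229, np.uint8(63)), (230, np.uint8(64)), (231, np.uint8(62)), (232, np.uint8(63)), (233, np.uint8(69)), (234, np.uint8(108)), (235, np.uint8(139)), (236, np.uint8(137)), (237, np.uint8(135)), (238, np.uint8(136)), (239, np.uint8(136)), (240, np.uint8(136)), (241, np.uint8(136)), (242, np.uint8(135)), (243, np.uint8(136)), (244, np.uint8(136)), (245, np.uint8(135)), (246, np.uint8(136)), (247, np.uint8(137)), (248, np.uint8(136)), (249, np.uint8(136))]
```

Stem centre is at col 322.75, against a mouth centre of 322.9. With the -2.1 mm tip offset, the tip is at y≈-186.9 against the bush at -186.8, so it is centred. I descend slowly.

Call:
{"api": "send_rows", "payload": {"steps": [[[0,0.5,0],[0,0,0],1],[[0,1,0],[0,0,0],1],[[0,1.5,0],[0,0,0],1],[[0,2,0],[0,0,0],1],[[0,2.5,0],[0,0,0],1],[[0,3,0],[0,0,0],1],[[0,3.4,0],[0,0,0],1],[[0,3.6,0],[0,0,0],1],[[0,3.6,0],[0,0,0],1],[[0,3.6,0],[0,0,0],1],[[0,3.6,0],[0,0,0],1],[[0,3.6,0],[0,0,0],1]]}}

```text
t: 14.5
tool_pos: [629.9, -184.8, 212.4]
ee_rot: [-90.0, 0.0, -98.9]
contact_force: [-0.1, 0.2, -0.5]
grip_width: 21.1
```

```bash
python3 - <<'E'
from h import *
i,im=load("w8")
tx=np.array([-.155,-.988,0])
print("w8 tip",onz(i,[(322.75,233.8)],135.3)[0]+4*tx,"mouth",onz(i,[(322.9,225.3)],129)[0]+9*tx)
i,im=grab("wrist","w9");j,q=grab("scene","s9");k,d=grab("side","d9")
s=sensors.get_state();print({n:np.round(s[n],2) for n in("t","tool_pos","ee_rot","contact_force","grip_width","qd")})
c=proj(i,[630,-186.8,129])[0].astype(int);u=proj(j,[630,-186.8,140])[0].astype(int)
a=cv2.resize(im[c[1]-50:c[1]+50,c[0]-50:c[0]+50],(400,400),interpolation=cv2.INTER_CUBIC)
b=cv2.resize(q[u[1]-50:u[1]+50,u[0]-35:u[0]+65],(400,400),interpolation=cv2.INTER_CUBIC)
cv2.imwrite("pics/c9.png",np.hstack([a,b]));print(c)
E
```

```text
w8 tip [ 630.00045516 -187.07181311  135.3       ] mouth [ 630.07102052 -187.31821183  129.        ]
{'t': np.float64(14.65), 'tool_pos': array([ 629.85, -184.79,  212.37]), 'ee_rot': array([-89.99,   0.  , -98.95]), 'contact_force': array([-0.52,  0.32, -1.01]), 'grip_width': np.float64(20.81), 'qd': array([-0.09,  0.09, -0.02,  0.1 ,  0.02,  0.01,  0.06])}
[322 251]
```

View pics/c9.png

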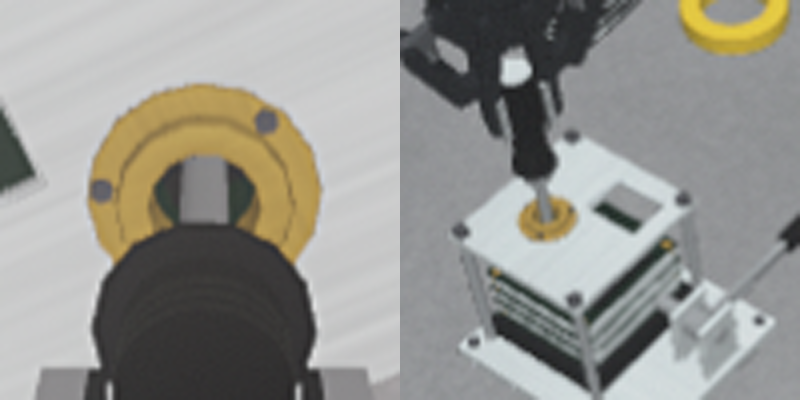

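The stem stands through the bush, centred at crop x 205 against a mouth centre of 204. A last numeric check of tilt and lever follows, then I hand in.

```bash
python3 - <<'E'
from h import *
j,q=load("s9");k,d=load("d9")
A=proj(j,[[630,-186.9,260],[630,-186.9,135]]);print("vertical in scene: pred top,bottom",A.round(1))
m=cv2.inRange(cv2.cvtColor(q,cv2.COLOR_BGR2HSV),(0,0,170),(180,40,255));x,y=A[0].astype(int);w=m.copy();w[:]=0;w[y-10:y+10,x-10:x+10]=m[y-10:y+10,x-10:x+10];ys,xs=np.nonzero(w);print("top seen",xs.mean(),ys.mean())
F=R.from_euler("z",16.4,degrees=True).as_matrix()
H=np.array([615.3,-179.4,0])+F@[-22,84.5,45]
g=cv2.cvtColor(q,cv2.COLOR_BGR2GRAY)
for a in(0,.1,.3):
    P=np.array([H+F@(r*np.array([-np.cos(a),0,np.sin(a)])) for r in(95,110,125)]);u=proj(j,P).round().astype(int);print(a,u.tolist(),[int(g[v,x]) for x,v in u])
g0=(g<80).astype(np.uint8);u=proj(j,[H+F@[-110,0,0]])[0].astype(int);ww=g0[u[1]-12:u[1]+13,u[0]-12:u[0]+13];ys,xs=np.nonzero(ww);print("grip centroid",xs.mean()+u[0]-12,ys.mean()+u[1]-12)
E
```

```text
vertical in scene: pred top,bottom [[212.4 188.2]
 [220.6 222.6]]
top seen 213.34146341463415 187.97560975609755
0 [[281, 231], [285, 227], [288, 224]] [100, 43, 45]
0.1 [[281, 229], [284, 225], [287, 221]] [42, 69, 136]
0.3 [[280, 225], [283, 221], [286, 217]] [150, 145, 148]
grip centroid 285.1186440677966 227.03389830508473
```

Probe top is seen at (213.3,188.0) against (212.4,188.2) predicted for a vertical probe. The grip centroid of (285.1,227.0) equals the prediction for angle 0. Handing in.

```bash
python3 -c "
from bench import ticket
print(ticket.job_done())"
```

```text
the job is handed in; nothing more can be done
None
```

The lever is down and the straight probe is held through the guide bush. I handed the job in at about 14.7 s; the hand-in gives no verdict.

**What I did**
- I pushed the clamp lever down along its arc with shut fingers until it met its stop, pressing with about 8 N at z = 51.9 mm.
- I took the straight probe from the middle hole of the grey rack, carried it over the fixture, centred it with the wrist camera and lowered it through the bush.

**Last checks**

| Check | Result |
|---|---|
| Lever | grip seen at (285.1, 227.0), the predicted position for angle 0 |
| Tip from bush axis | about 0.3 mm by the mouth edge, 0.6 mm by the flange |
| Tip height | about 99.3 mm, roughly 29.7 mm below the upper mouth |
| Upright | probe top within about 1 px of where a vertical probe would appear |
| Force on the tool | about 1 N, which is noise level; probe contact with the fixture was not measured on its own |
| Grip | held at 21 mm opening |

- **Disagreement:** two measurements of the bush's y position, from the flange and from the mouth edge, differed by up to 0.8 mm. I aimed between them.
- **Not measured:** the tip was out of sight inside the bush at the end. Its final position comes from the arm's pose and the tip offset measured just above the bush. I did not measure the other objects again; the other probes were seen in place just after I lifted this one.

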